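# Load the egg rack and lower it into the pan

## Task

Get the eggs ready for boiling: stand the two eggs from the carton in the two free rings of the wire rack, then lift the full rack by its loop handle and lower it into the pan, so that it stands flat on the pan's floor with all three eggs still in their rings. The eggs are raw: grip them as lightly as will hold them, set them and the rack down softly, never drop or knock them, and leave the pan and the other things where they are.

Things in the scene. Friction and masses are not known exactly. Their poses are not given: they have to be found in the camera images.
- egg_a: raw egg, plain brown shell, 44 mm across at its widest, 57 mm tall, 60 g, standing on its pointed end. Origin: lower tip, z up; its middle 28.5 mm above it. Grips up to 30 N a finger are safe; at about 40 N a finger it cracks, as it does when pressed on the rack with 25 N. Starts in a corner pocket of the carton
- egg_b: raw egg, plain brown shell, 44 mm across at its widest, 57 mm tall, 60 g, standing on its pointed end. Origin: lower tip, z up; its middle 28.5 mm above it. Grips up to 30 N a finger are safe; at about 40 N a finger it cracks, as it does when pressed on the rack with 25 N. Starts in the opposite corner pocket of the carton
- egg_c: raw egg, plain brown shell, 44 mm across at its widest, 57 mm tall, 60 g, standing on its pointed end. Origin: lower tip, z up; its middle 28.5 mm above it. Grips up to 30 N a finger are safe; at about 40 N a finger it cracks, as it does when pressed on the rack with 25 N. Starts already standing in ring 0 of the rack and stays in the rack
- egg_a_mid (a point): centre of egg_a, 28.5 mm above its tip; z along the egg's axis, up
- egg_b_mid (a point): centre of egg_b, 28.5 mm above its tip; z along the egg's axis, up
- egg_c_mid (a point): centre of egg_c, 28.5 mm above its tip; z along the egg's axis, up
- rack: loose egg rack of bright steel wire, 160 g, 168 mm across: three rings (inner diameter 34 mm, wire 4 mm, its centre 18 mm high) 62 mm from the middle, 120 degrees apart, and an upright loop handle (see rack_grip) in the middle. Origin: middle, at ground level, z up; x points at ring 0, rings 1 and 2 lie at +120 and -120 degrees about z. Tops of seated eggs: 64 mm. Starts on the hob
- seat0 (a point): where the middle (mid point) of an egg standing in ring 0 lies: on the ring's axis, 36 mm above the rack's origin, 18 mm above the wire. Ring 0 is taken by egg_c at the start. Axes as the rack's
- seat1 (a point): where the middle (mid point) of an egg standing in ring 1 lies: on the ring's axis, 36 mm above the rack's origin, 18 mm above the wire. Ring 1 is free at the start. Axes as the rack's
- seat2 (a point): where the middle (mid point) of an egg standing in ring 2 lies: on the ring's axis, 36 mm above the rack's origin, 18 mm above the wire. Ring 2 is free at the start. Axes as the rack's
- rack_grip (a point): point in the middle of the loop handle, 96 mm above the rack's origin; axes as the rack's. The loop is 6 mm wire in the rack's y-z plane, 30 mm wide over its outside along y, its sides straight and upright from 18 to 93 mm, its round top at 108 mm. Can be pinched from above across the 30 mm (fingers closing along the rack's y), fingertips above the eggs
- carton: bottom half of a grey pulp carton for six eggs, 152 x 104 x 26 mm (x, y, z), which keeps its place on the hob, four pockets empty. Pockets 48 mm apart; the eggs stand at (-48, -24) and (48, 24) mm, their middle 14 mm above the carton's top face; two knobs on its middle line stand 5 mm above that face. Origin: centre of its underside, z up
- pan: loose shallow steel saucepan on the hob, about 1.1 kg, 206 mm across outside, 200 mm inside, the flat floor 182 mm; rim 75 mm above its origin, floor 5 mm thick. Long handle along its -y, ending 268 mm from the axis, up to 88 mm high. Origin: centre of its underside, z up. It must stay where it stands
- pan_floor (a point): centre of the pan's inner floor; z up. Over the rear half of the hob hangs a microwave oven, its underside about 0.5 m above the hob and its front about 0.58 m ahead of the robot: keep the tool low when moving, so that the wrist stays clear of it
- salt_mill: wooden salt mill, 58 mm across, 120 mm tall, bystander. Origin: centre of its underside
- honey: honey jar with a red lid, 65 mm across, 100 mm tall, bystander. Origin: centre of its underside

How it is judged:
On the way:
1. an egg stands in each of the three rings while the rack is still outside the pan, and no egg is touched (((distance between egg_a_mid and seat0 below 0.007 m and angle between egg_a's own z axis and vertical below 0.5 rad) or (distance between egg_b_mid and seat0 below 0.007 m and angle between egg_b's own z axis and vertical below 0.5 rad) or (distance between egg_c_mid and seat0 below 0.007 m and angle between egg_c's own z axis and vertical below 0.5 rad)) and ((distance between egg_a_mid and seat1 below 0.007 m and angle between egg_a's own z axis and vertical below 0.5 rad) or (distance between egg_b_mid and seat1 below 0.007 m and angle between egg_b's own z axis and vertical below 0.5 rad) or (distance between egg_c_mid and seat1 below 0.007 m and angle between egg_c's own z axis and vertical below 0.5 rad)) and ((distance between egg_a_mid and seat2 below 0.007 m and angle between egg_a's own z axis and vertical below 0.5 rad) or (distance between egg_b_mid and seat2 below 0.007 m and angle between egg_b's own z axis and vertical below 0.5 rad) or (distance between egg_c_mid and seat2 below 0.007 m and angle between egg_c's own z axis and vertical below 0.5 rad)) and horizontal distance between rack and pan above 0.14 m and contact force between the fingers and egg_a below 0.05 N and contact force between the fingers and egg_b below 0.05 N and contact force between the fingers and egg_c below 0.05 N), for 0.2 s.
At the end, for the whole second after the job is handed in: Rack flat on the pan's floor (within 4 mm, tilt under 0.05 rad, within 30 mm of the pan's axis); an egg upright in each ring (mid within 7 mm of the seat point, tilt under 0.5 rad); all at rest; pan level, less than 30 mm from its start (((distance between egg_a_mid and seat0 below 0.007 m and angle between egg_a's own z axis and vertical below 0.5 rad) or (distance between egg_b_mid and seat0 below 0.007 m and angle between egg_b's own z axis and vertical below 0.5 rad) or (distance between egg_c_mid and seat0 below 0.007 m and angle between egg_c's own z axis and vertical below 0.5 rad)) and ((distance between egg_a_mid and seat1 below 0.007 m and angle between egg_a's own z axis and vertical below 0.5 rad) or (distance between egg_b_mid and seat1 below 0.007 m and angle between egg_b's own z axis and vertical below 0.5 rad) or (distance between egg_c_mid and seat1 below 0.007 m and angle between egg_c's own z axis and vertical below 0.5 rad)) and ((distance between egg_a_mid and seat2 below 0.007 m and angle between egg_a's own z axis and vertical below 0.5 rad) or (distance between egg_b_mid and seat2 below 0.007 m and angle between egg_b's own z axis and vertical below 0.5 rad) or (distance between egg_c_mid and seat2 below 0.007 m and angle between egg_c's own z axis and vertical below 0.5 rad)) and horizontal distance between rack and pan_floor below 0.03 m and z of rack in the frame of pan_floor below 0.004 m and angle between rack's own z axis and vertical below 0.05 rad and angle between pan's own z axis and vertical below 0.03 rad and distance of pan from where it was at the start of the episode below 0.03 m and linear speed of each of rack, egg_a, egg_b, egg_c below 0.02 m/s); the robot touches nothing.
It fails at once if an egg is squeezed so hard that it cracks: more than 40 N from each finger, 80 N in all (contact force between the fingers and egg_a above 80 N or contact force between the fingers and egg_b above 80 N or contact force between the fingers and egg_c above 80 N).
It fails at once if an egg is dropped on, pressed into or knocked against the rack, the pan or another egg with more than 65 N summed over the points of contact, a push of about 25 N (contact force between any of egg_a, egg_b, egg_c and rack above 65 N or contact force between any of egg_a, egg_b, egg_c and pan above 65 N or contact force between egg_a and egg_b above 65 N or contact force between any of egg_a, egg_b and egg_c above 65 N).
It fails at once if the rack lands in or knocks against the pan with more than 60 N (contact force between rack and pan above 60 N).
It fails at once if an egg topples (tilted more than 1 rad) or drops, alone or with the rack (faster than 0.3 m/s while the fingers touch neither it nor the rack: a fall of about 5 mm) (angle between any of egg_a, egg_b, egg_c's own z axis and vertical above 1 rad or (linear speed of egg_a above 0.3 m/s and contact force between the fingers and egg_a below 0.01 N and contact force between the fingers and rack below 0.01 N) or (linear speed of egg_b above 0.3 m/s and contact force between the fingers and egg_b below 0.01 N and contact force between the fingers and rack below 0.01 N) or (linear speed of egg_c above 0.3 m/s and contact force between the fingers and egg_c below 0.01 N and contact force between the fingers and rack below 0.01 N)).
It fails at once if the pan, the salt mill or the honey jar is moved more than 30 mm (distance of any of pan, salt_mill, honey from where it was at the start of the episode above 0.03 m).
It also fails if it takes over 72 s, if anything falls off the work surface, if the arm or the gripper's body presses on something with over 40 N, if the wrist force passes 120 N, or if a joint passes its speed limit or range.

## Robot

A 7-joint arm with a two-finger parallel gripper is mounted at the origin on a cart in front of the work surface, level with it; the furniture and walls round the work are solid. World frame = base frame: x ahead of the robot, y to its left, z up, the work surface at z = 0. Lengths are in m, angles in rad, forces in N, time in s.
With the tool pointing down it reaches from about 0.4 to 0.925 m from the base axis. Payload 5.6 kg.
Tool frame: the origin (TCP) lies on the centre line of the jaws, within the pads' length; the fingertips stand 19 mm ahead of it and the grasp point (between the pads) is the TCP (ctrl.tip_extent is the z of the fingertips in the tool frame, in m); z points along the fingers, y is the line along which they close (so a half turn about z gives the same grasp; the last joint's range is limited). The gripper opens to 85 mm and grips with 20 to 120 N. Pads are 22 mm wide; open, the fingers measure 114 mm over their backs; the gripper's body (76 mm by 85 mm) begins 54 mm behind the grasp point. The pads swing forward as they close: fully open they stand 13 mm farther back than shut.
Start: joints at [-1.23, 0.468, -0.012, 1.603, 0.006, 1.071, -0.056], TCP at [0.243, 0.603, 0.25] pointing down, gripper open.
Joint ranges: [-2.53, 2.53], [-0.31, 2.02], [-1.57, 1.55], [0.28, 2.44], [-1.29, 4.43], [0.15, 1.84], [-2.92, 2.92]. Speed limits (rad/s): [2.57, 2.57, 3.14, 3.14, 3.14, 3.14, 3.14].

## Interface

Orientations are given as a unit quaternion [x, y, z, w].
In Python, from bench import ctrl gives the robot as it stands.
- The arm moves only by the tool jog_arm, never from a script. Its argument "steps" is a list of rows, each an object with "hand": the finger opening in mm, from 0 to 85.4; "xyz": the shift along the world's x, y, z in mm, a list of three; "roll": the turn about the world's z in degrees. A call has 1 to 10 rows; each row is the pose to reach, as a shift and turn from the pose commanded when the call began; what a row does not reach only later rows make up. A row lasts 1/8 s, in which the tool goes at most 62.5 mm and 10.7 degrees, less where a joint would pass 70% of its speed; a pose out of reach is approached as far as the arm can. A call with a gripper value outside its range is refused whole. The fingers move at their own pace and stop on an object; "squeeze" is the grip in N (left out, the last holds). Time passes only in rows, so rows that repeat a pose let the fingers close. It gives the time, the measured TCP pose, the force, the opening and the grip force at its end, in the units of the state.
- ctrl.sense(): the state, without advancing time (a new reading comes with each control period).
- ctrl.grab_frame(name): name is "scene" or "side" or "wrist"; returns a dict with "frame" (384x512x3 uint8, red, green, blue), "intrinsics" (3x3 intrinsics, pixels), "R" (3x3) and "t" (3): a world point X has camera coordinates R X + t. Camera axes: x right, y down, z forward; pixel columns grow to the right and rows downward; lengths in m; the calibration is good to about 2 mm. A picture is of the moment at which its call begins. There is no depth.
- ctrl.sign_off(): hands the job in; it is judged then, once.
The state is a dict: "time": time; "joint_pos": joint angles; "dq": joint speeds; "effort": joint torques, N m; "tool_pos": TCP position; "tcp_rot": TCP orientation; "ft_force": force on the tool from outside, world axes, zero at the start; "wrist_torque": the same for the moment, N m; "gripper_width": finger opening in m; "grip_force": force on a finger pad.
Only numpy, scipy, OpenCV 4.12 (cv2) and the standard library are available. Lean on these libraries where they do the work, as an engineer would, in place of code of your own. Each camera call takes 0.05 s, during which the arm holds its last target. There are 200 camera calls.

## Working session

There is one attempt and no reset: what is moved stays moved. The work goes in short steps, Python scripts to look and compute and a tool call to move; the robot and the scene stay as the last step left them, time stands still between calls to the robot, and variables do not carry over. Pictures are saved under pics/ and viewed, at most 10 in all, crops included, and the job is handed in when it is done.

Besides the shell and the picture viewer there is one more tool, called after "Request:" by a JSON object that holds its "method" and its "body". jog_arm: Moves the arm, as the interface text tells. Its arguments: {"type":"object","properties":{"steps":{"type":"array"},"squeeze":{"type":"number"}},"required":["steps"]}

```bash
mkdir -p pics; cat > h.py <<'E'
import numpy as np, cv2
from bench import ctrl
def grab(n,save=None):
    f=ctrl.grab_frame(n)
    if save: cv2.imwrite(f'pics/{save}.png',cv2.cvtColor(f['frame'],cv2.COLOR_RGB2BGR))
    return f
def arr(f): return np.array(f['intrinsics']),np.array(f['R']),np.array(f['t'])
def ray(f,uv):
    K,R,t=arr(f); d=R.T@np.linalg.solve(K,[uv[0],uv[1],1.]); return -R.T@t,d
def plane(f,uv,z):
    c,d=ray(f,uv); return c+d*(z-c[2])/d[2]
def tri(*obs):
    A=np.zeros((3,3));b=np.zeros(3);L=[]
    for f,uv in obs:
        c,d=ray(f,uv); d=d/np.linalg.norm(d); P=np.eye(3)-np.outer(d,d); A+=P;b+=P@c;L.append((P,c))
    x=np.linalg.solve(A,b); return x,[np.linalg.norm(P@(x-c)) for P,c in L]
def proj(f,X):
    K,R,t=arr(f); p=K@(R@np.asarray(X)+t); return p[:2]/p[2]
E
python3 - <<'E'
from h import *
np.set_printoptions(precision=3,suppress=True)
ims=[]
for n in ["scene","side","wrist"]:
    f=grab(n,n+"0"); K,R,t=arr(f); print(n,K[0,0],-R.T@t,R[2])
s=ctrl.sense(); print(s)
E
```

```text
scene 395.3087509209193 [-0.313 -0.474  1.095] [ 0.598  0.359 -0.716]
side 406.48150044379645 [-0.04   1.17   0.837] [ 0.374 -0.773 -0.513]
wrist 290.3996823357747 [0.174 0.632 0.373] [ 0.271 -0.112 -0.956]
{'time': 0.15, 'joint_pos': array([-1.23 ,  0.468, -0.012,  1.603,  0.006,  1.071, -0.056]), 'dq': array([-0.   , -0.004, -0.001, -0.003, -0.001, -0.001, -0.001]), 'effort': array([  0.   , -53.279,   0.021, -25.156,   0.011,   0.005,   0.   ]), 'tool_pos': array([0.243, 0.602, 0.25 ]), 'tcp_rot': array([ 0.191,  0.982, -0.001, -0.   ]), 'ft_force': array([ 0.171, -0.448, -0.191]), 'wrist_torque': array([-0.044,  0.019, -0.018]), 'grip_force': 0.0, 'gripper_width': 0.08528317100879729}
```

View pics/scene0.png

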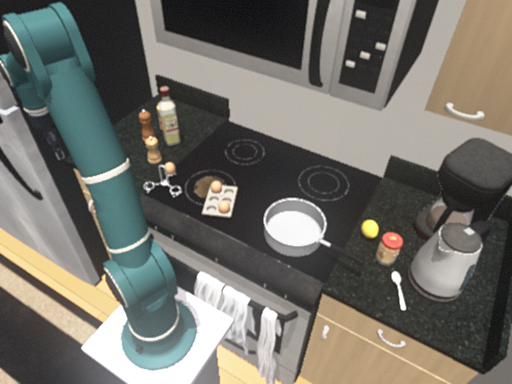

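View pics/side0.png

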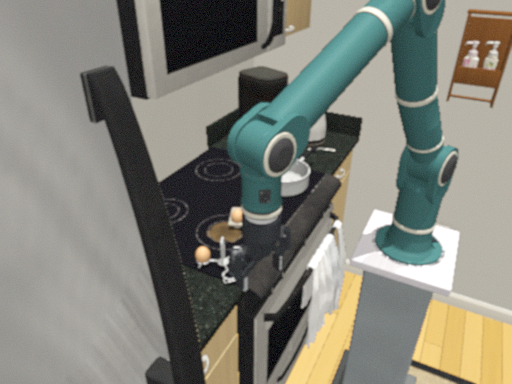

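The scene view shows the rack at about (163,185) with its egg at (170,168), carton eggs at (216,187) and (224,208), and the pan at (295,228). The side view shows egg_c at (203,254), one carton egg at (237,215), and the arm hiding the rest.

```bash
python3 - <<'E'
from h import *
np.set_printoptions(precision=3,suppress=True)
f=grab("scene")
for n,uv,z in [("eggc",(170,168),.036),("rack",(163,185),.02),("e1",(216,187),.04),("e2",(224,208),.04),("pan rim",(295,222),.075)]: print(n,plane(f,uv,z))
w=grab("wrist"); print(proj(w,[.243,.603,0]),proj(w,plane(f,(170,168),.036)))
E
```

```text
eggc [0.546 0.397 0.036]
rack [0.467 0.371 0.02 ]
e1 [0.55  0.177 0.04 ]
e2 [0.475 0.091 0.04 ]
pan rim [ 0.522 -0.168  0.075]
[254.317 161.967] [204.461 394.38 ]
```

View pics/wrist0.png

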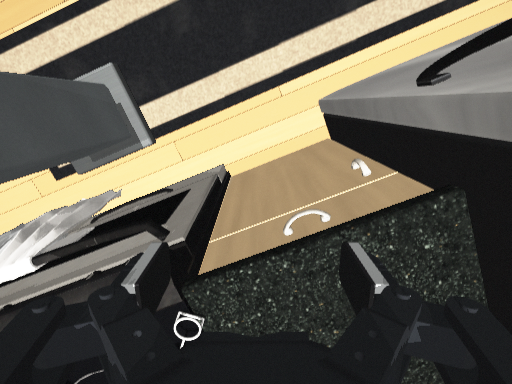

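The wrist view shows the gripper covering the lower half and a rack ring at (188,327). I'll move above the hob for a closer look.

Request:
{"method": "jog_arm", "body": {"steps": [{"hand":85,"xyz":[40,-45,0],"roll":5},{"hand":85,"xyz":[85,-90,0],"roll":10},{"hand":85,"xyz":[128,-136,-10],"roll":16},{"hand":85,"xyz":[170,-180,-20],"roll":22},{"hand":85,"xyz":[214,-226,-30],"roll":22},{"hand":85,"xyz":[257,-273,-30],"roll":22},{"hand":85,"xyz":[257,-273,-30],"roll":22},{"hand":85,"xyz":[257,-273,-30],"roll":22}]}}

```text
time: 1.25
tool_pos: [0.5003, 0.3297, 0.2202]
tcp_rot: [0.0, 1.0, 0.0, -0.0]
ft_force: [-0.5, 0.0, 0.2]
gripper_width: 0.0848
grip_force: 0.0
```

```bash
python3 - <<'E'
from h import *
import pickle
s=ctrl.sense(); print(s['time'],s['tool_pos'],s['tcp_rot'],s['ft_force'])
w=grab("wrist","w1"); pickle.dump(w,open('w1.pkl','wb'))
sd=grab("side","s1"); pickle.dump(sd,open('s1.pkl','wb'))
sc=grab("scene","c1"); pickle.dump(sc,open('c1.pkl','wb'))
E
```

```text
1.25 [0.50034793 0.32969555 0.22020574] [ 3.75262985e-04  9.99999890e-01  1.77763684e-04 -2.17888271e-04] [-0.51603944  0.03555354  0.21935564]
```

View pics/w1.png

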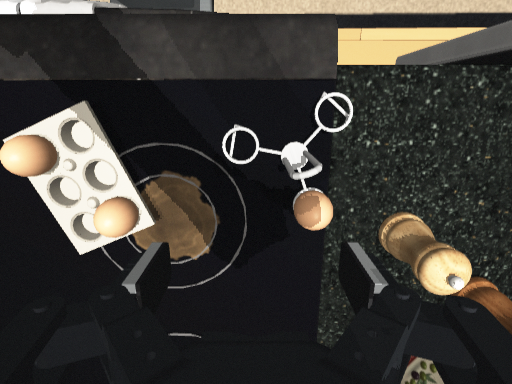

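The rack's free rings are at (240,145) and (334,112) with egg_c at (313,210) and the loop near (304,163). The carton eggs are at (28,157) and (115,217).

Request:
{"method": "jog_arm", "body": {"steps": [{"hand":85,"xyz":[0,-60,0],"roll":0},{"hand":85,"xyz":[0,-120,0],"roll":0},{"hand":85,"xyz":[0,-120,0],"roll":0},{"hand":85,"xyz":[0,-120,0],"roll":0}]}}

```text
time: 1.9
tool_pos: [0.5, 0.2115, 0.2206]
tcp_rot: [-0.001, 1.0, 0.001, 0.0]
ft_force: [0.4, 0.9, 0.0]
gripper_width: 0.0851
grip_force: 0.0
```

```bash
cat > feat.py <<'E'
from h import *
def eggs(f):
    h=cv2.cvtColor(f['frame'],cv2.COLOR_RGB2HSV)
    m=cv2.inRange(h,(3,60,110),(18,210,255)); m=cv2.morphologyEx(m,cv2.MORPH_OPEN,np.ones((5,5)))
    out=[]
    for c in cv2.findContours(m,cv2.RETR_EXTERNAL,cv2.CHAIN_APPROX_NONE)[0]:
        if 400<cv2.contourArea(c)<4000:
            e=cv2.fitEllipse(cv2.convexHull(c)); out.append((np.round(e[0],1),np.round(e[1],1),cv2.contourArea(c)))
    return out
def rings(f):
    g=cv2.cvtColor(f['frame'],cv2.COLOR_RGB2GRAY); m=((g>120)*255).astype(np.uint8)
    cs,hi=cv2.findContours(m,cv2.RETR_CCOMP,cv2.CHAIN_APPROX_NONE); out=[]
    for c,k in zip(cs,hi[0]):
        if k[3]<0 and 600<cv2.contourArea(c)<20000 or k[3]>=0 and 250<cv2.contourArea(c)<2500:
            e=cv2.fitEllipse(c); out.append(('hole' if k[3]>=0 else 'out',np.round(e[0],1),np.round(e[1],1)))
    return out
E
python3 - <<'E'
from feat import *
import pickle
w=grab("wrist","w2"); pickle.dump(w,open('w2.pkl','wb'))
for n in ('w1','w2','c1','s1'):
    f=pickle.load(open(n+'.pkl','rb')); print(n)
    for e in eggs(f): print(' egg',e)
    if n[0]=='w':
        for r in rings(f): print(' ',r)
E
```

```text
w1
 egg (array([496.5, 302.8]), array([20.2, 34.3]), 470.0)
 egg (array([186.6, 243.7]), array([30.1, 38.7]), 705.5)
 egg (array([409.2, 237.3]), array([35.8, 45.9]), 747.0)
 egg (array([117.1, 216.2]), array([36.4, 39.6]), 609.5)
 egg (array([311. , 208.4]), array([32.8, 40.4]), 833.0)
 egg (array([ 27.7, 155.2]), array([43.5, 43.9]), 928.0)
  ('out', array([451.7, 273.1]), array([42. , 74.7]))
  ('out', array([404.8, 230. ]), array([27.9, 49.4]))
  ('out', array([ 77. , 177.3]), array([102. , 173.1]))
  ('hole', array([120.4, 214. ]), array([33.9, 35.3]))
  ('hole', array([ 35.3, 154.3]), array([37. , 43.4]))
  ('hole', array([ 68.8, 131.6]), array([17.1, 27. ]))
  ('out', array([294.8, 154.5]), array([118.6, 128.9]))
  ('hole', array([243.3, 145.4]), array([24.5, 32.4]))
  ('hole', array([330.6, 114.9]), array([24.2, 32.8]))
  ('out', array([385.2,  43.4]), array([ 36.1, 166.3]))
  ('out', array([341.1,   6.3]), array([ 13.2, 561. ]))
  ('out', array([51.4,  6.3]), array([ 14.4, 134.7]))
w2
 egg (array([492. , 236.5]), array([45.2, 47.9]), 1204.0)
 egg (array([279.5, 234.6]), arra
[... 278 characters left out ...]
3]), array([37.9, 71.3]))
  ('out', array([190.1, 186.2]), array([ 95.2, 221. ]))
  ('out', array([403.3, 153.6]), array([124.2, 125.6]))
  ('hole', array([426.9, 163.9]), array([15.7, 51.1]))
  ('hole', array([346.8, 145.5]), array([27.6, 32.4]))
  ('hole', array([437.5, 116.9]), array([21. , 29.9]))
  ('hole', array([449.8, 105.8]), array([13.7, 28.1]))
  ('out', array([468.3,  37.7]), array([21.4, 80.6]))
  ('out', array([397.1,   6.4]), array([ 14.2, 359.2]))
  ('out', array([96.1,  6.2]), array([ 14.4, 211.8]))
c1
 egg (array([ 97.3, 204.7]), array([30.3, 91.3]), 1234.0)
s1
 egg (array([479.2,  72.9]), array([16.1, 52.4]), 435.5)
 egg (array([485.9,  35.8]), array([48.8, 56.1]), 1302.5)
```

View pics/w2.png

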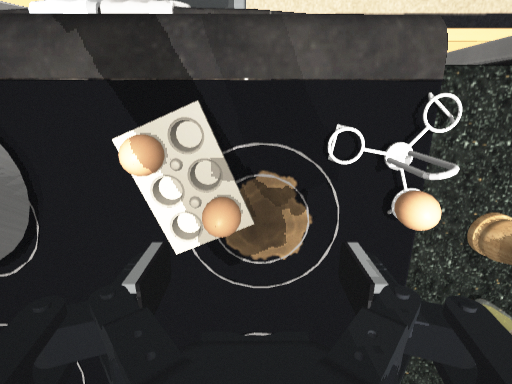

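The second view shows carton eggs at (142,155) and (221,217), egg_c at (418,211), rings at (346,145) and (442,113), and the loop seen edge-on around (425,165). I'll fit within regions of interest.

```bash
cat >> feat.py <<'E'
def roi(m,uv,r):
    k=np.zeros_like(m); cv2.circle(k,(int(uv[0]),int(uv[1])),int(r),255,-1); return m&k
def egg_at(f,uv,r=32):
    h=cv2.cvtColor(f['frame'],cv2.COLOR_RGB2HSV)
    m=roi(cv2.inRange(h,(2,45,118),(20,255,255)),uv,r)
    m=cv2.morphologyEx(m,cv2.MORPH_CLOSE,np.ones((3,3))); m=cv2.morphologyEx(m,cv2.MORPH_OPEN,np.ones((7,7)))
    c=max(cv2.findContours(m,cv2.RETR_EXTERNAL,cv2.CHAIN_APPROX_NONE)[0],key=cv2.contourArea)
    e=cv2.fitEllipse(cv2.convexHull(c)); return np.array(e[0]),np.round(e[1],1)
def ring_at(f,uv,r=22):
    g=cv2.cvtColor(f['frame'],cv2.COLOR_RGB2GRAY); m=((g>110)*255).astype(np.uint8)
    cs,hi=cv2.findContours(m,cv2.RETR_CCOMP,cv2.CHAIN_APPROX_NONE)
    p=[c for c,k in zip(cs,hi[0]) if k[3]>=0 and cv2.contourArea(c)>15 and np.linalg.norm(c.mean(axis=(0,1))-uv)<r*.6 and np.abs(c[:,0]-uv).max()<r]
    e=cv2.fitEllipse(cv2.convexHull(np.vstack(p))); return np.array(e[0]),np.round(e[1],1)
E
python3 - <<'E'
from feat import *
import pickle
np.set_printoptions(precision=4,suppress=True)
a,b=[pickle.load(open(n+'.pkl','rb')) for n in('w1','w2')]
P={}
for n,fn,u,v in [('egg1',egg_at,(28,157),(142,155)),('egg2',egg_at,(115,217),(221,217)),('eggc',egg_at,(313,210),(418,211)),
  ('ringL',ring_at,(240,145),(346,145)),('ringR',ring_at,(334,112),(442,113))]:
    e,f=fn(a,u),fn(b,v); x,r=tri((a,e[0]),(b,f[0])); P[n]=x; print(n,e,f,x,np.array(r)*1000)
d=lambda p,q:np.linalg.norm((P[p]-P[q])[:2])
print('egg1-2',d('egg1','egg2'),'rings',d('ringL','ringR'),d('ringL','eggc'),d('ringR','eggc'))
E
```

```text
egg1 (array([ 28.6141, 154.8108]), array([39.8, 46.2])) (array([146.8616, 152.2466]), array([31.3, 43.4])) [0.4745 0.1051 0.0556] [1.1417 1.1417]
egg2 (array([117.7907, 215.5264]), array([33.2, 40.5])) (array([221.2373, 216.8597]), array([39.5, 41.7])) [0.5498 0.1749 0.0357] [0.8567 0.8567]
eggc (array([311.2552, 208.4945]), array([32.6, 40.7])) (array([410.187 , 206.3074]), array([29.4, 37. ])) [0.5447 0.3981 0.02  ] [1.4762 1.4762]
ringL (array([240.395 , 145.0343]), array([31.1, 32.4])) (array([346.4843, 145.3867]), array([28.8, 32.7])) [0.4711 0.3152 0.0201] [0.0403 0.0403]
ringR (array([333.4813, 111.9252]), array([32. , 34.6])) (array([442.3106, 112.5669]), array([29.6, 36.1])) [0.4356 0.4164 0.0183] [0.0038 0.0038]
egg1-2 0.10264261188161404 rings 0.10723733795350184 0.11092176713942625 0.11062770124366923
```

```bash
cat >> feat.py <<'E'
def egg_gc(f,uv,r):
    im=f['frame'][:,:,::-1].copy(); m=np.full(im.shape[:2],cv2.GC_BGD,np.uint8); c=(int(uv[0]),int(uv[1]))
    cv2.circle(m,c,int(r*1.3),cv2.GC_PR_BGD,-1); cv2.circle(m,c,int(r),cv2.GC_PR_FGD,-1); cv2.circle(m,c,int(r*.6),cv2.GC_FGD,-1)
    cv2.grabCut(im,m,None,np.zeros((1,65)),np.zeros((1,65)),4,cv2.GC_INIT_WITH_MASK)
    k=np.where((m==1)|(m==3),255,0).astype(np.uint8); k=cv2.morphologyEx(k,cv2.MORPH_OPEN,np.ones((9,9)))
    c=max(cv2.findContours(k,cv2.RETR_EXTERNAL,cv2.CHAIN_APPROX_NONE)[0],key=cv2.contourArea)
    e=cv2.fitEllipse(c); return e
E
python3 - <<'E'
from feat import *
import pickle
np.set_printoptions(precision=4,suppress=True)
a,b=[pickle.load(open(n+'.pkl','rb')) for n in('w1','w2')]
A,B=[f['frame'][:,:,::-1].copy() for f in(a,b)]
P={}
for n,u,v,r in [('egg1',(29,157),(142,155),23),('egg2',(115,217),(221,217),21),('eggc',(313,210),(418,211),21)]:
    e,f=egg_gc(a,u,r),egg_gc(b,v,r); x,q=tri((a,e[0]),(b,f[0])); P[n]=x; print(n,np.round(e[0]+e[1],1),np.round(f[0]+f[1],1),x,np.array(q)*1000)
    cv2.ellipse(A,e,(0,255,0),1); cv2.ellipse(B,f,(0,255,0),1)
print('egg1-2',np.linalg.norm((P['egg1']-P['egg2'])[:2]))
cv2.imwrite('pics/gc.png',np.vstack([np.hstack([A[120:260,0:340]]),np.hstack([B[120:260,110:450]])]).repeat(2,0).repeat(2,1))
E
```

```text
egg1 [ 28.3 155.1  41.3  56.7] [142.4 154.3  41.6  48. ] [0.4775 0.0965 0.0452] [0.2733 0.2733]
egg2 [115.9 216.6  38.2  46.3] [221.6 215.7  37.8  43. ] [0.5472 0.1761 0.042 ] [0.4341 0.4341]
eggc [313.1 209.9  37.9  39.8] [417.6 210.2  38.   46.8] [0.5413 0.3967 0.038 ] [0.054 0.054]
egg1-2 0.10581001555452382
```

View pics/gc.png

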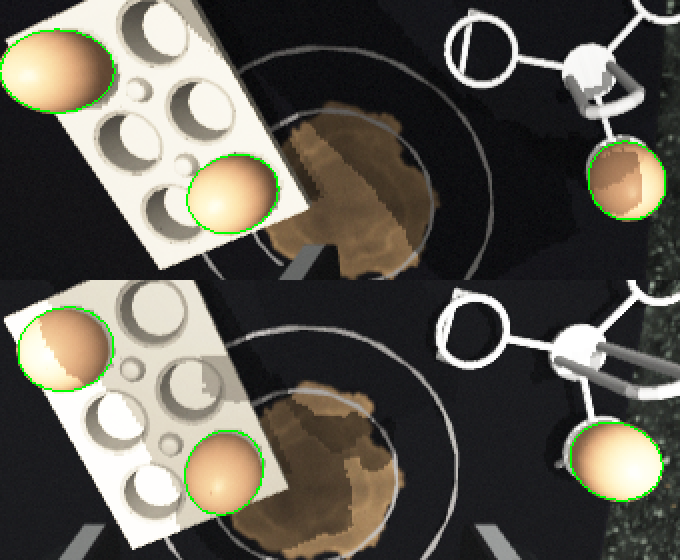

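```bash
python3 - <<'E'
from feat import *
import pickle
np.set_printoptions(precision=4,suppress=True)
a,b=[pickle.load(open(n+'.pkl','rb')) for n in('w1','w2')]
for n,u,v in [('egg1',(28.3,155.1),(142.4,154.3)),('egg2',(115.9,216.6),(221.6,215.7))]:
    print(n,plane(a,u,.0405),plane(b,v,.0405))
s=ctrl.sense(); print(ctrl.tip_extent,s['joint_pos'],s['tool_pos'])
print(proj(b,s['tool_pos']))
E
```

```text
egg1 [0.4786 0.0928 0.0405] [0.4781 0.0946 0.0405]
egg2 [0.5482 0.1752 0.0405] [0.5473 0.1759 0.0405]
0.019 [-0.4999  0.3211  0.0456  1.8985 -0.0192  0.9215  1.1291] [0.4999 0.212  0.2205]
[253.4069 263.9603]
```

Request:
{"method": "jog_arm", "body": {"steps": [{"hand":85,"xyz":[24,-18,-30],"roll":10},{"hand":85,"xyz":[47,-35,-60],"roll":20},{"hand":85,"xyz":[47,-35,-90],"roll":22},{"hand":85,"xyz":[47,-35,-110],"roll":22},{"hand":85,"xyz":[47,-35,-110],"roll":22},{"hand":85,"xyz":[47,-35,-110],"roll":22}]}}

```text
time: 2.7
tool_pos: [0.5478, 0.1763, 0.111]
tcp_rot: [-0.192, 0.981, 0.0, 0.001]
ft_force: [-0.1, -1.0, -0.2]
gripper_width: 0.0851
grip_force: 0.0
```

```bash
python3 - <<'E'
from h import *
s=ctrl.sense(); print(s['tool_pos'],s['tcp_rot'],s['joint_pos'])
w=grab("wrist","w3"); print(proj(w,[.5475,.1757,.0405]))
E
```

```text
[0.54775779 0.17625021 0.11095157] [-1.91803204e-01  9.81433184e-01  3.29522476e-04  5.71834752e-04] [-0.36182394  0.52161051 -0.00949386  1.8905041   0.00643537  0.72826592
  1.581942  ]
[252.47481241 210.39815693]
```

View pics/w3.png

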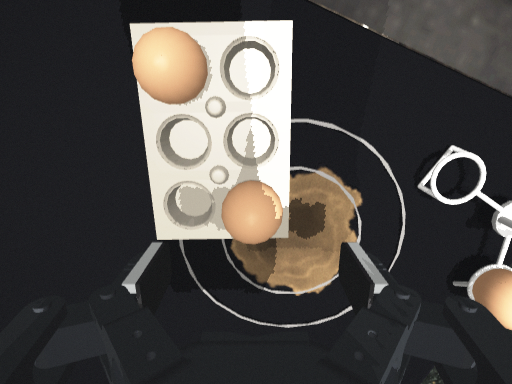

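The egg sits at (252,211), as predicted at (252,210), centred between the fingers. I'll descend and close gently.

Request:
{"method": "jog_arm", "body": {"squeeze": 20, "steps": [{"hand":85,"xyz":[0,0,-30],"roll":0},{"hand":85,"xyz":[0,0,-50],"roll":0},{"hand":85,"xyz":[0,0,-61],"roll":0},{"hand":85,"xyz":[0,0,-61],"roll":0},{"hand":60,"xyz":[0,0,-61],"roll":0},{"hand":48,"xyz":[0,0,-61],"roll":0},{"hand":40,"xyz":[0,0,-61],"roll":0},{"hand":40,"xyz":[0,0,-61],"roll":0},{"hand":40,"xyz":[0,0,-61],"roll":0}]}}

```text
time: 3.88
tool_pos: [0.5481, 0.1744, 0.0498]
tcp_rot: [-0.191, 0.982, -0.0, 0.001]
ft_force: [0.5, -1.4, 3.3]
gripper_width: 0.0425
grip_force: 21.4
```

Request:
{"method": "jog_arm", "body": {"steps": [{"hand":40,"xyz":[0,0,10],"roll":0},{"hand":40,"xyz":[0,0,40],"roll":0},{"hand":40,"xyz":[0,0,70],"roll":0},{"hand":40,"xyz":[-10,25,70],"roll":10},{"hand":40,"xyz":[-30,60,70],"roll":20},{"hand":40,"xyz":[-50,95,70],"roll":30},{"hand":40,"xyz":[-70,125,70],"roll":40},{"hand":40,"xyz":[-76,140,70],"roll":50},{"hand":40,"xyz":[-76,140,70],"roll":57},{"hand":40,"xyz":[-76,140,70],"roll":57}]}}

```text
time: 5.12
tool_pos: [0.4708, 0.315, 0.1194]
tcp_rot: [-0.636, 0.772, 0.0, -0.0]
ft_force: [-0.4, -0.1, -1.2]
gripper_width: 0.0424
grip_force: 21.1
```

```bash
python3 - <<'E'
from h import *
s=ctrl.sense(); print(s['tool_pos'],s['tcp_rot'],s['joint_pos'],s['ft_force'],s['gripper_width'])
w=grab("wrist","w4"); print(proj(w,[.471,.3152,.0185]),proj(w,s['tool_pos']),proj(w,s['tool_pos']-[0,0,.01]),proj(w,s['tool_pos']-[0,0,.0385]))
E
```

```text
[0.47079543 0.31496218 0.1193944 ] [-6.35854608e-01  7.71808730e-01  3.26318806e-04 -3.08160542e-04] [-0.43535425  0.51867699 -0.27146988  1.89313003  0.19410261  0.75578329
  2.13431412] [-0.44451146 -0.14807256 -1.157522  ] 0.0423674390771197
[253.89252036 197.29830541] [254.0058712  262.32461775] [254.01798345 252.08213532] [254.04531234 228.97201098]
```

View pics/w4.png

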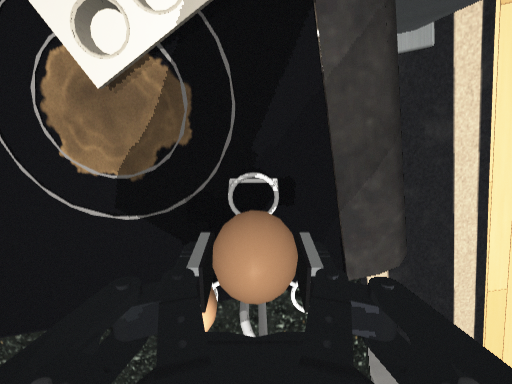

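The held egg is at (256,257), in line with ring 2 at (253,196), which was predicted at (254,197). I'll lower it.

Request:
{"method": "jog_arm", "body": {"steps": [{"hand":40,"xyz":[0,0,-25],"roll":0},{"hand":40,"xyz":[0,0,-50],"roll":0},{"hand":40,"xyz":[0,0,-62],"roll":0},{"hand":40,"xyz":[0,0,-68],"roll":0},{"hand":40,"xyz":[0,0,-70],"roll":0},{"hand":40,"xyz":[0,0,-71],"roll":0},{"hand":40,"xyz":[0,0,-71],"roll":0}]}}

```text
time: 6.05
tool_pos: [0.4718, 0.3148, 0.0488]
tcp_rot: [-0.636, 0.772, -0.0, 0.0]
ft_force: [0.1, -0.4, 0.8]
gripper_width: 0.0422
grip_force: 21.2
```

Request:
{"method": "jog_arm", "body": {"steps": [{"hand":40,"xyz":[0,0,-1],"roll":0},{"hand":40,"xyz":[0,0,-2],"roll":0},{"hand":40,"xyz":[0,0,-2],"roll":0}]}}

```text
time: 6.42
tool_pos: [0.4717, 0.314, 0.0465]
tcp_rot: [-0.636, 0.772, -0.0, -0.0]
ft_force: [0.2, -4.7, 4.5]
gripper_width: 0.0425
grip_force: 21.5
```

Request:
{"method": "jog_arm", "body": {"steps": [{"hand":40,"xyz":[0,-1.5,0],"roll":0},{"hand":40,"xyz":[0,-2,0],"roll":0},{"hand":40,"xyz":[0,-2,0],"roll":0}]}}

```text
time: 6.8
tool_pos: [0.4717, 0.3135, 0.0464]
tcp_rot: [-0.636, 0.771, 0.0, 0.001]
ft_force: [0.6, 0.0, 1.6]
gripper_width: 0.0426
grip_force: 21.3
```

Request:
{"method": "jog_arm", "body": {"steps": [{"hand":40,"xyz":[0,0,-0.6],"roll":0},{"hand":40,"xyz":[0,0,-0.6],"roll":0},{"hand":46,"xyz":[0,0,-0.6],"roll":0},{"hand":50,"xyz":[0,0,-0.6],"roll":0},{"hand":58,"xyz":[0,0,-0.6],"roll":0},{"hand":66,"xyz":[0,0,-0.6],"roll":0},{"hand":66,"xyz":[0,0,-0.6],"roll":0}]}}

```text
time: 7.68
tool_pos: [0.4714, 0.3127, 0.0456]
tcp_rot: [-0.636, 0.772, 0.0, -0.0]
ft_force: [0.0, -0.5, -1.0]
gripper_width: 0.0662
grip_force: 0.0
```

```bash
python3 - <<'E'
from h import *
s=ctrl.sense(); print(s['tool_pos'],s['ft_force'],s['gripper_width'],s['grip_force'])
E
```

```text
[0.47136164 0.31266716 0.04561515] [ 0.00381941 -0.473328   -1.04834324] 0.06621207060316428 0.0
```

Request:
{"method": "jog_arm", "body": {"steps": [{"hand":66,"xyz":[0,0,20],"roll":0},{"hand":70,"xyz":[0,0,60],"roll":0},{"hand":85,"xyz":[0,-5,110],"roll":0},{"hand":85,"xyz":[2,-50,130],"roll":-10},{"hand":85,"xyz":[4,-100,130],"roll":-20},{"hand":85,"xyz":[6,-150,130],"roll":-30},{"hand":85,"xyz":[7,-200,110],"roll":-40},{"hand":85,"xyz":[7,-218,75],"roll":-50},{"hand":85,"xyz":[7,-218,75],"roll":-57},{"hand":85,"xyz":[7,-218,75],"roll":-57}]}}

```text
time: 8.93
tool_pos: [0.4788, 0.0948, 0.1216]
tcp_rot: [-0.191, 0.981, 0.0, 0.001]
ft_force: [-0.7, -0.1, 0.4]
gripper_width: 0.0853
grip_force: 0.0
```

```bash
python3 - <<'E'
from feat import *
import pickle
np.set_printoptions(precision=4,suppress=True)
s=ctrl.sense(); print(s['time'],s['tool_pos'],s['tcp_rot'])
w=grab("wrist","w5"); pickle.dump(w,open('w5.pkl','wb'))
p=proj(w,[.478,.0945,.0405]); e=egg_gc(w,p,28); print(p,e,plane(w,e[0],.0415))
q=proj(w,[.4717,.3135,.036]); print(q)
E
```

```text
8.925 [0.4788 0.0948 0.1216] [-0.1915  0.9815  0.0001  0.0006]
[253.1313 204.7854] ((251.576904296875, 205.7788848876953), (57.34678649902344, 59.91204071044922), 173.55360412597656) [0.4788 0.0936 0.0415]
[497.4455 288.6743]
```

View pics/w5.png

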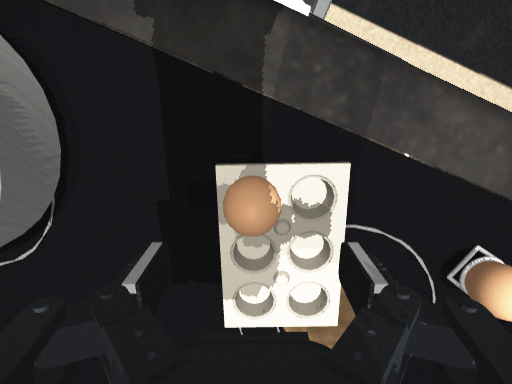

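The egg is at (252,206), centred, and the placed egg stands in ring 2 at (495,288). I'll grasp the second egg.

Request:
{"method": "jog_arm", "body": {"squeeze": 20, "steps": [{"hand":85,"xyz":[1,0,-30],"roll":0},{"hand":85,"xyz":[1,0,-58],"roll":0},{"hand":85,"xyz":[1,0,-71],"roll":0},{"hand":85,"xyz":[1,0,-71],"roll":0},{"hand":60,"xyz":[1,0,-71],"roll":0},{"hand":48,"xyz":[1,0,-71],"roll":0},{"hand":40,"xyz":[1,0,-71],"roll":0},{"hand":40,"xyz":[1,0,-71],"roll":0},{"hand":40,"xyz":[1,0,-71],"roll":0}]}}

```text
time: 10.1
tool_pos: [0.4807, 0.0936, 0.0504]
tcp_rot: [-0.19, 0.982, -0.001, 0.001]
ft_force: [2.3, -5.2, 4.1]
gripper_width: 0.0426
grip_force: 21.7
```

Request:
{"method": "jog_arm", "body": {"steps": [{"hand":40,"xyz":[0,0,10],"roll":0},{"hand":40,"xyz":[0,0,40],"roll":0},{"hand":40,"xyz":[0,0,90],"roll":0},{"hand":40,"xyz":[-10,20,125],"roll":-9},{"hand":40,"xyz":[-25,65,135],"roll":-18},{"hand":40,"xyz":[-35,115,135],"roll":-27},{"hand":40,"xyz":[-44,165,135],"roll":-36},{"hand":40,"xyz":[-44,215,135],"roll":-45},{"hand":40,"xyz":[-44,260,135],"roll":-54},{"hand":40,"xyz":[-44,300,135],"roll":-63}]}}

```text
time: 11.35
tool_pos: [0.4339, 0.3971, 0.1849]
tcp_rot: [0.352, 0.936, 0.0, -0.001]
ft_force: [-0.0, 0.3, -0.9]
gripper_width: 0.0423
grip_force: 21.3
```

Request:
{"method": "jog_arm", "body": {"steps": [{"hand":40,"xyz":[0,18,0],"roll":0},{"hand":40,"xyz":[0,22,-20],"roll":0},{"hand":40,"xyz":[0,22,-50],"roll":0},{"hand":40,"xyz":[0,22,-65],"roll":0},{"hand":40,"xyz":[0,22,-65],"roll":0}]}}

```text
time: 11.98
tool_pos: [0.4351, 0.4147, 0.1181]
tcp_rot: [0.351, 0.937, -0.002, -0.001]
ft_force: [0.3, 0.6, 0.8]
gripper_width: 0.0424
grip_force: 21.3
```

```bash
python3 - <<'E'
from feat import *
import pickle
np.set_printoptions(precision=4,suppress=True)
s=ctrl.sense(); print(s['time'],s['tool_pos'],s['tcp_rot'],s['ft_force'],s['gripper_width'])
w=grab("wrist","w6"); pickle.dump(w,open('w6.pkl','wb'))
e=egg_gc(w,proj(w,s['tool_pos']-[0,0,.008]),43); print(e,proj(w,s['tool_pos']-[0,0,.0095]))
p=proj(w,[.4357,.4165,.0185]); print(p,ring_at(w,p,34))
E
```

```text
11.975 [0.4351 0.4147 0.1181] [ 0.3506  0.9365 -0.0018 -0.0006] [0.3008 0.6361 0.8389] 0.042382388787441896
((254.27455139160156, 252.0501708984375), (84.2686538696289, 92.34677124023438), 0.5948615670204163) [252.9748 255.4876]
[256.1268 198.5941] (array([256.6576, 199.6115]), array([41.7, 44.5]))
```

View pics/w6.png

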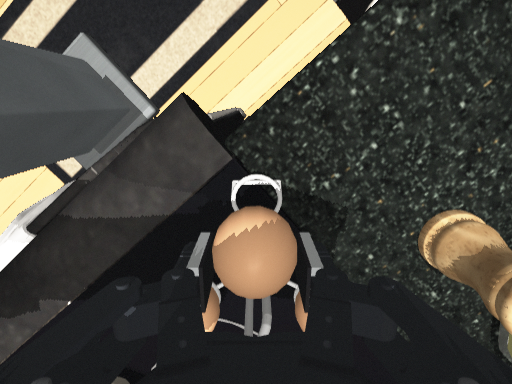

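Egg two is held at (254,252) over ring 1 at (257,200). It sits about 2 mm outward of the ring axis, so I'll shift inward and lower.

Request:
{"method": "jog_arm", "body": {"steps": [{"hand":40,"xyz":[1.5,-1,-25],"roll":0},{"hand":40,"xyz":[1.5,-1,-50],"roll":0},{"hand":40,"xyz":[1.5,-1,-62],"roll":0},{"hand":40,"xyz":[1.5,-1,-68],"roll":0},{"hand":40,"xyz":[1.5,-1,-70],"roll":0},{"hand":40,"xyz":[1.5,-1,-71],"roll":0},{"hand":40,"xyz":[1.5,-1,-72],"roll":0},{"hand":40,"xyz":[1.5,-1,-72],"roll":0}]}}

```text
time: 13.02
tool_pos: [0.4376, 0.4155, 0.0484]
tcp_rot: [0.35, 0.937, 0.0, 0.0]
ft_force: [1.4, -2.7, 6.1]
gripper_width: 0.0429
grip_force: 21.7
```

Request:
{"method": "jog_arm", "body": {"steps": [{"hand":40,"xyz":[0.5,-1,0],"roll":0},{"hand":40,"xyz":[0.8,-1.5,0],"roll":0},{"hand":40,"xyz":[0.8,-1.5,0],"roll":0}]}}

```text
time: 13.4
tool_pos: [0.4376, 0.4142, 0.0475]
tcp_rot: [0.35, 0.937, -0.0, -0.0]
ft_force: [-0.3, -2.2, 2.9]
gripper_width: 0.0424
grip_force: 21.6
```

Request:
{"method": "jog_arm", "body": {"steps": [{"hand":40,"xyz":[0,-0.8,0],"roll":0},{"hand":40,"xyz":[0,-0.8,-0.7],"roll":0},{"hand":40,"xyz":[0,-0.8,-0.7],"roll":0}]}}

```text
time: 13.78
tool_pos: [0.4375, 0.4139, 0.0471]
tcp_rot: [0.35, 0.937, 0.0, -0.0]
ft_force: [-0.8, 0.3, 2.8]
gripper_width: 0.0428
grip_force: 21.6
```

Request:
{"method": "jog_arm", "body": {"steps": [{"hand":46,"xyz":[0,0,0],"roll":0},{"hand":50,"xyz":[0,0,0],"roll":0},{"hand":58,"xyz":[0,0,0],"roll":0},{"hand":66,"xyz":[0,0,0],"roll":0},{"hand":66,"xyz":[0,0,20],"roll":0},{"hand":66,"xyz":[0,0,60],"roll":0},{"hand":70,"xyz":[0,-10,110],"roll":10},{"hand":85,"xyz":[20,-40,150],"roll":20},{"hand":85,"xyz":[40,-80,170],"roll":30},{"hand":85,"xyz":[60,-90,180],"roll":40}]}}

```text
time: 15.02
tool_pos: [0.4996, 0.3206, 0.2305]
tcp_rot: [0.008, 1.0, 0.0, 0.002]
ft_force: [1.4, 0.8, -0.2]
gripper_width: 0.0852
grip_force: 0.0
```

Request:
{"method": "jog_arm", "body": {"steps": [{"hand":85,"xyz":[0,0,0],"roll":0},{"hand":85,"xyz":[0,0,0],"roll":0}]}}

```text
time: 15.28
tool_pos: [0.4966, 0.3241, 0.2271]
tcp_rot: [0.009, 1.0, 0.0, -0.0]
ft_force: [-0.4, -0.6, -0.4]
gripper_width: 0.085
grip_force: 0.0
```

```bash
python3 - <<'E'
from feat import *
import pickle
np.set_printoptions(precision=4,suppress=True)
s=ctrl.sense(); print(s['time'],s['tool_pos'],s['tcp_rot'])
w=grab("wrist","w7"); pickle.dump(w,open('w7.pkl','wb'))
for X in ([.4357,.4165,.038],[.4711,.3152,.038],[.5413,.3967,.038]):
    p=proj(w,X); e=egg_gc(w,p,20); print(p,np.round(e[0]+e[1],1),plane(w,e[0],.038),X)
sd=grab("side","s7"); pickle.dump(sd,open('s7.pkl','wb'))
A=w['frame']; B=sd['frame']
cv2.imwrite('pics/ws7.png',cv2.cvtColor(np.hstack([A[60:330,110:],B[170:330,150:310].repeat(2,0).repeat(2,1)[:270]]),cv2.COLOR_RGB2BGR))
E
```

```text
15.275 [0.4966 0.3241 0.2271] [ 0.0095  1.      0.0002 -0.0003]
[340.953  114.4764] [340.6 114.4  41.   44.8] [0.4356 0.4162 0.038 ] [0.4357, 0.4165, 0.038]
[244.7909 150.1631] [244.5 150.6  38.5  39.8] [0.4715 0.3149 0.038 ] [0.4711, 0.3152, 0.038]
[317.4219 209.7576] [316.8 209.4  37.   41.2] [0.5408 0.396  0.038 ] [0.5413, 0.3967, 0.038]
```

View pics/ws7.png

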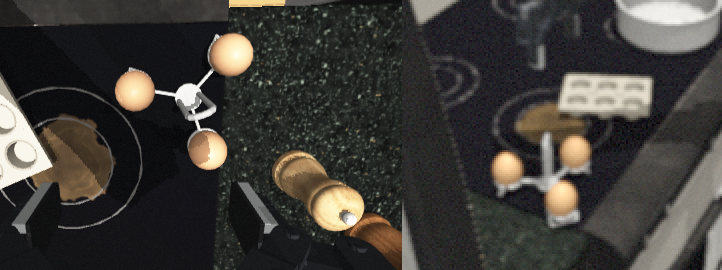

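Both eggs are seated. The three eggs show at (232,53), (135,90) and (207,149) in the crop, each within 1 mm of its ring axis, and the side view shows all upright. Next I'll measure the pan from above, using numbers only from here.

Request:
{"method": "jog_arm", "body": {"steps": [{"hand":85,"xyz":[0,-40,0],"roll":0},{"hand":85,"xyz":[0,-95,0],"roll":0},{"hand":85,"xyz":[0,-150,0],"roll":0},{"hand":85,"xyz":[5,-205,-5],"roll":0},{"hand":85,"xyz":[15,-260,-10],"roll":0},{"hand":85,"xyz":[25,-315,-15],"roll":0},{"hand":85,"xyz":[35,-370,-20],"roll":0},{"hand":85,"xyz":[45,-425,-25],"roll":0},{"hand":85,"xyz":[53,-470,-25],"roll":0},{"hand":85,"xyz":[53,-492,-25],"roll":0}]}}

```text
time: 16.62
tool_pos: [0.5506, -0.1704, 0.2013]
tcp_rot: [0.01, 1.0, -0.0, -0.001]
ft_force: [-0.2, 0.1, -0.1]
gripper_width: 0.085
grip_force: 0.0
```

Request:
{"method": "jog_arm", "body": {"steps": [{"hand":85,"xyz":[0,0,0],"roll":0},{"hand":85,"xyz":[0,0,0],"roll":0},{"hand":85,"xyz":[0,0,0],"roll":0}]}}

```text
time: 17.0
tool_pos: [0.5509, -0.1664, 0.2019]
tcp_rot: [0.007, 1.0, 0.0, -0.0]
ft_force: [-0.1, 0.6, 0.2]
gripper_width: 0.0855
grip_force: 0.0
```

```bash
cat > pan.py <<'E'
from feat import *
from scipy.optimize import least_squares
def edge(f,uv0,z,rmin,rmax,rows=245):
    """radial search on plane z about approx centre: outermost bright->dark transition"""
    g=cv2.GaussianBlur(cv2.cvtColor(f['frame'],cv2.COLOR_RGB2GRAY),(3,3),0).astype(float); P=[]
    for a in np.linspace(0,2*np.pi,180,endpoint=False):
        rs=np.arange(rmin,rmax,.0005); uv=[proj(f,[uv0[0]+r*np.cos(a),uv0[1]+r*np.sin(a),z]) for r in rs]
        if any(not(2<u<509 and 2<v<rows) for u,v in uv): continue
        v=np.array([g[int(round(q[1])),int(round(q[0]))] for q in uv]); d=v[:-6]-v[6:]; i=d.argmax()
        if d[i]>35: P.append([uv0[0]+rs[i+3]*np.cos(a),uv0[1]+rs[i+3]*np.sin(a)])
    P=np.array(P)
    s=least_squares(lambda x:np.hypot(*(P-x[:2]).T)-x[2],[*uv0,.1],loss='soft_l1',f_scale=.001)
    return s.x,len(P),np.median(np.abs(s.fun))
E
python3 - <<'E'
from pan import *
import pickle
np.set_printoptions(precision=4,suppress=True)
s=ctrl.sense(); print(s['time'],s['tool_pos'],s['tcp_rot'],s['joint_pos'])
w=grab("wrist","w8"); pickle.dump(w,open('w8.pkl','wb'))
c=np.array([.522,-.168])
for z in (.07,.075,.08): 
    x=c
    for k in range(2): r=edge(w,x[:2],z,.085,.125); x=r[0]
    print(z,r)
sc=grab("scene","c8"); pickle.dump(sc,open('c8.pkl','wb')); sd=grab("side","s8"); pickle.dump(sd,open('s8.pkl','wb'))
# loop tip
hub=np.array([.4826,.3757]); 
for n in('w1','w2','w7'):
    f=pickle.load(open(n+'.pkl','rb')); print(n,'top pred',proj(f,[*hub,.105]),'hub',proj(f,[*hub,.018]))
    g=cv2.cvtColor(f['frame'],cv2.COLOR_RGB2GRAY); p=proj(f,[*hub,.105]); h=proj(f,[*hub,.018]); m=roi(((g>75)*255).astype(np.uint8),p,20)
    u=(p-h)/np.linalg.norm(p-h); ys,xs=np.nonzero(m); q=np.c_[xs,ys]; k=np.abs((q-h)@[-u[1],u[0]])<5; print('  tip dist',((q[k]-h)@u).max(), 'pred108',np.linalg.norm(proj(f,[*hub,.108])-h))
E
```

```text
17.0 [ 0.5509 -0.1664  0.2019] [ 0.0073  1.      0.0004 -0.0001] [ 0.1282  0.396   0.1354  1.8412 -0.067   0.9091  1.8507]
0.07 (array([ 0.5295, -0.1634,  0.1063]), 130, np.float64(0.0002215031499603337))
0.075 (array([ 0.5284, -0.1634,  0.1042]), 129, np.float64(0.00022739962553557092))
0.08 (array([ 0.5274, -0.1635,  0.1022]), 116, np.float64(0.00017809457058771266))
w1 top pred [307.5983 172.8963] hub [294.1333 155.0064]
  tip dist 40.911207607493985 pred108 23.437219602215745
w2 top pred [447.0318 173.4739] hub [398.3038 155.4069]
  tip dist 67.9252477761732 pred108 54.39581200502406
w7 top pred [312.239  174.1737] hub [297.9236 156.3785]
  tip dist 42.54191450095019 pred108 23.897528819621993
```

```bash
python3 - <<'E'
from pan import *
import pickle
np.set_printoptions(precision=1,suppress=True,linewidth=150)
hub=np.array([.4826,.3757,0]); Y=np.array([-.331,.944,0])
def loop(r,zlo=.018):
    a=np.linspace(0,np.pi,15); top=[hub+Y*r*np.cos(t)+[0,0,.093+r*np.sin(t)] for t in a]
    return [hub+Y*r+[0,0,zlo]]+top+[hub-Y*r+[0,0,zlo]]
f=pickle.load(open('w2.pkl','rb')); p=np.array([proj(f,x) for x in loop(.009)],np.float32)
print('w2 hole pred bbox',p.min(0),p.max(0))
g=cv2.cvtColor(f['frame'],cv2.COLOR_RGB2GRAY); m=((g>110)*255).astype(np.uint8)
cs,hi=cv2.findContours(m,cv2.RETR_CCOMP,cv2.CHAIN_APPROX_NONE)
for c,k in zip(cs,hi[0]):
    if k[3]>=0 and cv2.pointPolygonTest(c,(427.,164.),False)>=0: print('meas',c[:,0].min(0),c[:,0].max(0))
for n in('s8','c8'):
    f=pickle.load(open(n+'.pkl','rb')); g=cv2.cvtColor(f['frame'],cv2.COLOR_RGB2GRAY)
    q=np.array([proj(f,x) for x in loop(.015)]); print(n,'loop outer bbox pred',q.min(0),q.max(0))
    x0,y0=(q.min(0)-6).astype(int); x1=int(q[:,0].max()+7)
    print(x0,y0); print(g[y0:y0+16,x0:x1])
E
```

```text
w2 hole pred bbox [390.4 152.8] [450.5 174.3]
meas [407 152] [453 173]
s8 loop outer bbox pred [220.7 236.3] [223.8 264.4]
214 230
[[106 106 108 106 102 101  98  95  92  91  92  94  94  91  92  90]
 [109 103 109 105 107 102  99  98  92  92  95  93  91  93  91  90]
 [112 112 107 108 104 100  99  94  95  92  91  94  93  93  99  99]
 [114 112 109 110 103  98  96  94  98  95 101  99  95  98 101  95]
 [117 115 110 108 104  99 100  99  97 103  98 100  99  99 101 101]
 [121 113 109 106 102 100 103 109 114 110 107 102 103 105 104 103]
 [114 115 109 109 102 101 115 144 162 153 124 104 108 108 110 110]
 [114 111 108 106 105 108 139 179 202 183 141 111 111 110 112 113]
 [114 110 109 109 108 114 156 204 219 191 144 116 116 119 118 119]
 [110 116 108 111 112 126 173 209 214 181 131 110 111 114 115 115]
 [ 97 106 111 111 119 136 184 213 212 172 125 100  91  96 104 112]
 [ 68  85  94 102 109 141 192 220 212 169 118  86  67  78  85 104]
 [ 40  52  55  62  75 119 183 215 203 169 124  81  65  52  57  98]
 [ 38  36  30  31  43  93 162 195 192 165 132  82  40  38  49 102]
 [ 35  37  32  27  35  86 142 1
[... 984 characters left out ...]
7 106 106 106 105 102  99  97  99]
 [114 112 116 114 112 116 112 112 111 111 111 108 107 110 107 108 105 104 105 102  99  98 100]
 [113 112 111 112 112 114 111 113 110 112 110 109 110 109 106 109 105 105 104 100  98  99  96]
 [110 112 114 114 115 115 112 111 110 112 111 106 107 110 108 106 101 107 102 102  99 102  97]
 [113 114 111 113 114 114 109 111 109 109 109 110 107 110 105 111 105 104 103 102 100  96  97]
 [114 115 113 114 112 112 113 114 111 111 110 110 111 109 108 104 104 101 102 102 102  97  97]
 [115 115 113 114 114 112 111 111 110 111 109 106 110 107 108 104 107 104 105 100  97  99  95]
 [115 115 114 115 114 117 111 113 110 110 109 111 109 109 106 106 103 105  99 102 100  96  97]]
```

The predicted loop position matches the side view and the second wrist view to about a pixel. The pan centre is (0.528, -0.163). Now back to the rack.

Request:
{"method": "jog_arm", "body": {"steps": [{"hand":85,"xyz":[-8,50,0],"roll":0},{"hand":85,"xyz":[-15,108,0],"roll":0},{"hand":85,"xyz":[-23,166,0],"roll":0},{"hand":85,"xyz":[-30,224,0],"roll":0},{"hand":85,"xyz":[-37,282,0],"roll":5},{"hand":85,"xyz":[-44,340,0],"roll":10},{"hand":85,"xyz":[-51,398,0],"roll":15},{"hand":85,"xyz":[-58,456,0],"roll":20},{"hand":85,"xyz":[-64,510,0],"roll":20},{"hand":85,"xyz":[-68,542,0],"roll":20}]}}

```text
time: 18.4
tool_pos: [0.4812, 0.3771, 0.2021]
tcp_rot: [-0.167, 0.986, 0.001, -0.0]
ft_force: [-0.3, -0.9, -0.0]
gripper_width: 0.0848
grip_force: 0.0
```

Request:
{"method": "jog_arm", "body": {"steps": [{"hand":85,"xyz":[0,0,-20],"roll":0},{"hand":85,"xyz":[0,0,-30],"roll":0},{"hand":85,"xyz":[0,0,-30],"roll":0},{"hand":85,"xyz":[0,0,-30],"roll":0}]}}

```text
time: 18.9
tool_pos: [0.4833, 0.3731, 0.1726]
tcp_rot: [-0.165, 0.986, 0.0, 0.0]
ft_force: [0.7, -0.4, -0.5]
gripper_width: 0.0851
grip_force: 0.0
```

```bash
python3 - <<'E'
from h import *
s=ctrl.sense(); print(s['time'],s['tool_pos'],s['tcp_rot'],s['joint_pos'])
a,b=s['tcp_rot'][:2]; print(np.degrees(np.arctan2(b*b-a*a,2*a*b)))
E
```

```text
18.9 [0.48328262 0.37309023 0.17259571] [-1.64625979e-01  9.86355965e-01  1.50948312e-04  4.18793591e-04] [-0.62606802  0.4929406  -0.1136538   1.76319394  0.06944996  0.88846199
  1.13147552]
108.95101689562932
```

Request:
{"method": "jog_arm", "body": {"squeeze": 50, "steps": [{"hand":85,"xyz":[-0.5,2.5,-20],"roll":0},{"hand":85,"xyz":[-0.5,2.5,-50],"roll":0},{"hand":85,"xyz":[-0.5,2.5,-70],"roll":0},{"hand":85,"xyz":[-0.5,2.5,-80],"roll":0},{"hand":70,"xyz":[-0.5,2.5,-80],"roll":0},{"hand":50,"xyz":[-0.5,2.5,-80],"roll":0},{"hand":40,"xyz":[-0.5,2.5,-80],"roll":0}]}}

```text
time: 19.77
tool_pos: [0.4827, 0.3763, 0.0929]
tcp_rot: [-0.165, 0.986, 0.0, 0.001]
ft_force: [0.5, -0.3, -0.2]
gripper_width: 0.0399
grip_force: 0.0
```

Request:
{"method": "jog_arm", "body": {"steps": [{"hand":36,"xyz":[0,0,0],"roll":0},{"hand":33,"xyz":[0,0,0],"roll":0},{"hand":31,"xyz":[0,0,0],"roll":0},{"hand":29,"xyz":[0,0,0],"roll":0},{"hand":26,"xyz":[0,0,0],"roll":0},{"hand":24,"xyz":[0,0,0],"roll":0},{"hand":24,"xyz":[0,0,0],"roll":0}]}}

```text
time: 20.65
tool_pos: [0.4824, 0.3755, 0.0923]
tcp_rot: [-0.165, 0.986, -0.0, 0.0]
ft_force: [-0.3, -4.0, 4.8]
gripper_width: 0.0279
grip_force: 49.1
```

Request:
{"method": "jog_arm", "body": {"steps": [{"hand":24,"xyz":[0,0,2],"roll":0},{"hand":24,"xyz":[0,0,6],"roll":0},{"hand":24,"xyz":[0,0,14],"roll":0},{"hand":24,"xyz":[0,0,26],"roll":0},{"hand":24,"xyz":[0,0,42],"roll":0},{"hand":24,"xyz":[0,0,60],"roll":0},{"hand":24,"xyz":[0,0,78],"roll":0},{"hand":24,"xyz":[0,0,94],"roll":0},{"hand":24,"xyz":[0,0,105],"roll":0},{"hand":24,"xyz":[0,0,110],"roll":0}]}}

```text
time: 21.9
tool_pos: [0.4824, 0.376, 0.2028]
tcp_rot: [-0.165, 0.986, 0.0, 0.0]
ft_force: [0.0, -0.9, -3.3]
gripper_width: 0.0278
grip_force: 49.4
```

```bash
python3 - <<'E'
from feat import *
import pickle
np.set_printoptions(precision=4,suppress=True)
s=ctrl.sense(); print(s['tool_pos'],s['ft_force'],s['wrist_torque'],s['grip_force'])
dz=s['tool_pos'][2]-.0923; w=grab("wrist","w9"); pickle.dump(w,open('w9.pkl','wb'))
for X in ([.4356,.4162,.038],[.4715,.3149,.038],[.5408,.396,.038]):
    p=proj(w,np.array(X)+[0,0,dz]); r=22
    if 20<p[0]<490 and 20<p[1]<365: e=egg_gc(w,p,r); print(p,np.round(e[0]+e[1],1))
    else: print(p)
sd=grab("side","s9"); g=cv2.cvtColor(sd['frame'],cv2.COLOR_RGB2HSV); print([np.round(proj(sd,np.array(X)+[0,0,dz]),1) for X in ([.4356,.4162,.036],[.4715,.3149,.036],[.5408,.396,.036])])
for e in eggs(sd): print(e)
E
```

```text
[0.4824 0.376  0.2028] [ 0.0068 -0.9203 -3.262 ] [ 0.0051  0.0584 -0.0017] 49.4403250515461
[337.3705 174.0319] [339.2 174.7  48.6  54.7]
[166.8645 175.4883] [165.7 174.9  54.1  54.5]
[252.8753 298.9178] [251.9 303.5  41.8  56.9]
[array([228. , 239.1]), array([235.2, 217. ]), array([200.1, 224.8])]
(array([477.9,  72.6]), array([15.3, 52.6]), 445.5)
(array([488.8,  33.4]), array([46.7, 52.5]), 1231.0)
```

Weight 3.3 N matches the full rack, and the eggs are where predicted. Carrying it to the pan.

Request:
{"method": "jog_arm", "body": {"steps": [{"hand":24,"xyz":[0,-8,0],"roll":0},{"hand":24,"xyz":[2,-25,0],"roll":0},{"hand":24,"xyz":[4,-50,0],"roll":0},{"hand":24,"xyz":[7,-82,0],"roll":0},{"hand":24,"xyz":[10,-117,0],"roll":0},{"hand":24,"xyz":[13,-152,0],"roll":0},{"hand":24,"xyz":[16,-187,0],"roll":0},{"hand":24,"xyz":[19,-222,0],"roll":0},{"hand":24,"xyz":[22,-257,0],"roll":0},{"hand":24,"xyz":[25,-292,0],"roll":0}]}}

```text
time: 23.25
tool_pos: [0.5067, 0.0812, 0.2018]
tcp_rot: [-0.164, 0.986, -0.0, -0.0]
ft_force: [0.9, 0.1, -3.5]
gripper_width: 0.0274
grip_force: 49.5
```

Request:
{"method": "jog_arm", "body": {"steps": [{"hand":24,"xyz":[3,-35,0],"roll":0},{"hand":24,"xyz":[6,-70,0],"roll":0},{"hand":24,"xyz":[9,-105,0],"roll":0},{"hand":24,"xyz":[12,-140,0],"roll":0},{"hand":24,"xyz":[15,-175,0],"roll":0},{"hand":24,"xyz":[17,-205,0],"roll":0},{"hand":24,"xyz":[19,-228,0],"roll":0},{"hand":24,"xyz":[20,-241,0],"roll":0},{"hand":24,"xyz":[20.5,-246,0],"roll":0},{"hand":24,"xyz":[20.5,-246.5,0],"roll":0}]}}

```text
time: 24.5
tool_pos: [0.5275, -0.1622, 0.2019]
tcp_rot: [-0.165, 0.986, 0.0, -0.0]
ft_force: [0.4, 0.5, -2.6]
gripper_width: 0.0276
grip_force: 49.6
```

Request:
{"method": "jog_arm", "body": {"steps": [{"hand":24,"xyz":[0,0,0],"roll":0},{"hand":24,"xyz":[0,0,0],"roll":0}]}}

```text
time: 24.75
tool_pos: [0.5278, -0.1617, 0.202]
tcp_rot: [-0.166, 0.986, 0.0, 0.0]
ft_force: [0.5, -0.6, -2.5]
gripper_width: 0.0276
grip_force: 49.6
```

```bash
python3 - <<'E'
from pan import *
import pickle
np.set_printoptions(precision=4,suppress=True)
s=ctrl.sense(); T=s['tool_pos']; print(s['time'],T,s['tcp_rot'],s['ft_force'],s['wrist_torque'],s['grip_force'])
w=grab("wrist","w10"); pickle.dump(w,open('w10.pkl','wb'))
D=T-[.4824,.3757,.0923]
for X in ([.4356,.4162,.038],[.4715,.3149,.038],[.5408,.396,.038]):
    p=proj(w,np.array(X)+D); e=egg_gc(w,p,22); print(p,np.round(e[0]+e[1],1))
print(edge(w,(.5282,-.1634),.075,.09,.118,230))
E
```

```text
24.75 [ 0.5278 -0.1617  0.202 ] [-0.1658  0.9862  0.0002  0.    ] [ 0.5474 -0.6097 -2.5272] [0.0137 0.0478 0.0012] 49.60065275430679
[337.9279 174.356 ] [337.4 174.   53.8  54.7]
[167.4496 175.5902] [166.1 175.6  52.5  54.8]
[253.2099 299.1421] [251.5 304.3  41.6  55.4]
(array([ 0.529 , -0.1631,  0.105 ]), 110, np.float64(0.000374890751917073))
```

Request:
{"method": "jog_arm", "body": {"steps": [{"hand":24,"xyz":[0.7,-1.5,-5],"roll":0},{"hand":24,"xyz":[0.7,-1.5,-18],"roll":0},{"hand":24,"xyz":[0.7,-1.5,-35],"roll":0},{"hand":24,"xyz":[0.7,-1.5,-52],"roll":0},{"hand":24,"xyz":[0.7,-1.5,-68],"roll":0},{"hand":24,"xyz":[0.7,-1.5,-82],"roll":0},{"hand":24,"xyz":[0.7,-1.5,-92],"roll":0},{"hand":24,"xyz":[0.7,-1.5,-97],"roll":0},{"hand":24,"xyz":[0.7,-1.5,-99],"roll":0},{"hand":24,"xyz":[0.7,-1.5,-99],"roll":0}]}}

```text
time: 26.05
tool_pos: [0.5287, -0.1642, 0.1033]
tcp_rot: [-0.165, 0.986, -0.0, 0.0]
ft_force: [1.0, -0.6, -4.0]
gripper_width: 0.0277
grip_force: 49.6
```

Request:
{"method": "jog_arm", "body": {"steps": [{"hand":24,"xyz":[0,0,-1],"roll":0},{"hand":24,"xyz":[0,0,-2],"roll":0},{"hand":24,"xyz":[0,0,-3],"roll":0},{"hand":24,"xyz":[0,0,-4],"roll":0},{"hand":24,"xyz":[0,0,-4],"roll":0}]}}

```text
time: 26.68
tool_pos: [0.5284, -0.1641, 0.0989]
tcp_rot: [-0.165, 0.986, 0.0, -0.0]
ft_force: [-0.6, 0.4, -3.0]
gripper_width: 0.0277
grip_force: 49.6
```

Request:
{"method": "jog_arm", "body": {"steps": [{"hand":24,"xyz":[0,0,-0.7],"roll":0},{"hand":24,"xyz":[0,0,-1.4],"roll":0},{"hand":24,"xyz":[0,0,-2],"roll":0},{"hand":24,"xyz":[0,0,-2],"roll":0}]}}

```text
time: 27.18
tool_pos: [0.5285, -0.1642, 0.0973]
tcp_rot: [-0.165, 0.986, -0.0, 0.0]
ft_force: [-1.9, -0.1, 1.4]
gripper_width: 0.0279
grip_force: 50.1
```

Contact came at the expected height. Releasing.

Request:
{"method": "jog_arm", "body": {"steps": [{"hand":24,"xyz":[0,0,-0.4],"roll":0},{"hand":24,"xyz":[0,0,-0.4],"roll":0},{"hand":30,"xyz":[0,0,-0.4],"roll":0},{"hand":34,"xyz":[0,0,-0.4],"roll":0},{"hand":42,"xyz":[0,0,-0.4],"roll":0},{"hand":50,"xyz":[0,0,-0.4],"roll":0},{"hand":50,"xyz":[0,0,15],"roll":0},{"hand":50,"xyz":[0,0,45],"roll":0},{"hand":60,"xyz":[0,0,85],"roll":0},{"hand":60,"xyz":[0,0,100],"roll":0}]}}

```text
time: 28.42
tool_pos: [0.5298, -0.1645, 0.2003]
tcp_rot: [-0.165, 0.986, -0.001, 0.002]
ft_force: [0.1, -0.7, 0.1]
gripper_width: 0.06
grip_force: 0.0
```

Request:
{"method": "jog_arm", "body": {"steps": [{"hand":60,"xyz":[20,0,5],"roll":0},{"hand":60,"xyz":[25,0,5],"roll":0},{"hand":60,"xyz":[25,0,5],"roll":0},{"hand":60,"xyz":[25,0,5],"roll":0}]}}

```text
time: 28.92
tool_pos: [0.5525, -0.1641, 0.2012]
tcp_rot: [-0.165, 0.986, 0.0, -0.001]
ft_force: [-0.2, -0.9, -0.2]
gripper_width: 0.06
grip_force: 0.0
```

```bash
python3 - <<'E'
from pan import *
import pickle
np.set_printoptions(precision=4,suppress=True)
s=ctrl.sense(); print(s['time'],s['tool_pos'],s['ft_force'],s['grip_force'])
w=grab("wrist","w11")
D=np.array([.5285,-.1642,.0973])-[.4824,.3757,.0923]; c=[]
for X in ([.4356,.4162,.038],[.4715,.3149,.038],[.5408,.396,.038]):
    p=proj(w,np.array(X)+D); e=egg_gc(w,p,22); q=plane(w,e[0],.043); c.append(q); print(p,np.round(e[0]+e[1],1),q)
c=np.array(c); print('mean',c.mean(0),[np.linalg.norm(c[i]-c[i-1]) for i in range(3)])
print(edge(w,(.5285,-.1634),.075,.09,.118,240))
E
```

```text
28.925 [ 0.5525 -0.1641  0.2012] [-0.1689 -0.897  -0.1782] 0.0
[317.7436 125.2428] [318.6 125.   45.7  46.9] [ 0.4812 -0.123   0.043 ]
[204.6391 126.2883] [205.5 125.9  45.2  46.4] [ 0.517  -0.2243  0.043 ]
[260.9469 216.3371] [262.  216.9  40.6  42.6] [ 0.5871 -0.1426  0.043 ]
mean [ 0.5285 -0.1633  0.043 ] [np.float64(0.10769868558677284), np.float64(0.10740681000447826), np.float64(0.10766018536133805)]
(array([ 0.5285, -0.1637,  0.1043]), 128, np.float64(0.00012302428542532856))
```

The egg spacings (107.5 mm) and heights fit a flat rack at the pan's centre, and the pan hasn't moved. Handing in.

```bash
python3 -c "from bench import ctrl; print(ctrl.sign_off())"
```

```text
the job is handed in; nothing more can be done
None
```

Handed in at about 29 s: the rack with all three eggs stands flat and centred in the pan, and the pan is unmoved by camera measurement (the sign-off gave no verdict); I viewed 11 pictures, one over the limit of 10.

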